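Fit the keyed belt pulley to the paint mixer drive

TASK

Fit the loose belt pulley onto the upright keyed shaft of the paint mixer drive, boss upwards: put it over the shaft end, let it rest lightly on the key, and with light pressure turn it by feel until its keyway finds the key, then lower it fully home on the shoulder and let go. Keep hold of it until it is home - never force, ram or drop it on the key or shoulder - and leave the tin, the wrench and the tray where they are.

Things in the scene. Friction and masses are not known exactly. Their poses are not given: they have to be found in the camera images.
- pulley_mid (a point): Centre of the loose pulley (0.3-0.5 kg), on its axis, half-way up; 62 mm tall, standing rim down, boss up. Lowest 20 mm: red V-rim 92 mm across; above it a bare aluminium round boss, 56 mm across, 42 mm tall, to grip from above anywhere round it. Underside 31 mm below this point. z up the axis, x towards the keyway and the white dash on the rim's top.
- pulley: The same pulley; origin at the centre of its underside, axes as pulley_mid. A plain bore 30 mm across runs right through it, with a keyway along its full length, 10 mm wide, its bottom 22 mm from the axis.
- shoulder (a point): Centre of the top face of the drive's shoulder, 52 mm across, 78 mm above the counter; the pulley's underside finally rests here, all round the shaft. z up along the shaft, x along the white arrow painted on the gearbox top, y towards the motor. These axes belong to the gearbox: they do not show where the key points.
- shaft_end (a point): Centre of the shaft's top end, 54 mm above the shoulder, axes as shoulder. The steel shaft is 28 mm across; its top 7 mm taper to 17 mm across. A brake holds it: it turns only above 4 N m.
- key_height (a point): On the shaft axis, level with the key's top end, 28 mm above the shoulder, axes as shoulder. The brass key is 8 mm wide and reaches from the shoulder up to here and out to 20.5 mm from the axis; above it the shaft is plain. Seen from above it points anywhere from 0.7 to 2.4 rad anticlockwise of the arrow (about towards the motor); no reading tells where. The keyway passes within about 0.07 rad.
- drive: The fixed drive with its shaft: blue gearbox 120 x 130 mm, 68 mm high, round grey motor on its +y side, steel base plate 150 x 270 mm. Origin on the counter under the shaft axis, axes as shoulder.
- tin_mid (a point): Bystander: middle of a closed paint tin, 84 mm across, 100 mm tall, standing.
- wrench: Bystander: steel wrench 170 mm long lying along its x; origin at its underside's centre.
- tray: Bystander: yellow open tray 120 x 90 x 35 mm; origin at its underside's centre.
Things that resemble listed ones, but are neither listed nor needed, are in the scene too. What is shaped like the pulley but orange is not meant.

How it is judged (in metres and radians):
On the way, in this order (a step that is already met when the one before it is completed fails the run):
1. the pulley is over the shaft end, above or on the key: its underside 24 to 48 mm above the shoulder, its axis within 6 mm of the shaft's (z of pulley_mid in the frame of shoulder between 0.055 and 0.079 m and horizontal distance between pulley and shoulder below 0.006 m), for 0.1 s.
2. the keyway has dropped over the key: its underside less than 20 mm above the shoulder (z of pulley_mid in the frame of shoulder below 0.051 m and horizontal distance between pulley and shoulder below 0.004 m), for 0.1 s.
At the end, for the whole second after the job is handed in: The pulley sits boss up on the shaft with its keyway over the key: underside within 3 mm of the shoulder, axis within 4 mm of the shaft's, tilted less than 0.06 rad, at rest and released (z of pulley_mid in the frame of shoulder below 0.034 m and horizontal distance between pulley_mid and shoulder below 0.004 m and angle between pulley_mid's own z axis and vertical below 0.06 rad and linear speed of pulley below 0.02 m/s); the robot touches nothing.
It fails at once if the pulley is forced or rammed: more than 50 N between the pulley and the drive with its shaft and key (contact force between pulley and drive above 50 N).
It fails at once if the pulley is dropped: faster than 0.25 m/s while it is on the shaft (linear speed of pulley above 0.25 m/s and horizontal distance between pulley and shoulder below 0.01 m and z of pulley_mid in the frame of shoulder below 0.085 m).
It fails at once if the tin, the wrench or the tray is moved more than 25 mm (distance of any of tin_mid, wrench, tray from where it was at the start of the episode above 0.025 m).
It also fails if it takes over 72 s, if anything falls off the work surface, if the arm or the gripper's body presses on something with over 40 N, if the wrist force passes 120 N, or if a joint passes its speed limit or range.

ROBOT

A 7-joint arm with a two-finger parallel gripper is mounted at the origin on the work surface. World frame = base frame: x ahead of the robot, y to its left, z up, the work surface at z = 0. Lengths are in mm, angles in rad, forces in N, time in s.
With the tool pointing down it reaches from about 400 to 875 mm from the base axis. Payload 4.4 kg.
Tool frame: the origin (TCP) lies at the very end of the fingers, on their centre line; the grasp point (between the pads) lies 19 mm behind it; x points along the fingers, y is the direction in which the jaws open and shut, and the axes are right-handed (so a half turn about x gives the same grasp; the last joint's range is limited). The gripper opens to 85 mm and grips with 20 to 120 N. Pads are 22 mm wide; open, the fingers measure 114 mm over their backs; the gripper's body (76 mm by 85 mm) begins 54 mm behind the grasp point. The pads swing forward as they close: fully open they stand 13 mm farther back than shut.
Start: joints at [1.227, 0.628, 0.038, 1.517, -0.027, 0.996, -0.02], TCP at [178.284, -625.086, 231.313] pointing down, gripper open.
Joint ranges: [-3.06, 3.06], [-0.37, 2.12], [-1.25, 1.32], [0.18, 2.47], [-1.1, 4.24], [0.23, 1.98], [-2.94, 2.94]. Speed limits (rad/s): [2.57, 2.57, 3.14, 3.14, 3.14, 3.14, 3.14].

INTERFACE

Orientations are given as [roll, pitch, yaw] about the fixed x, y, z axes, in that order (R = Rz(yaw) Ry(pitch) Rx(roll)).
In Python, from cell import readout, cams, order gives the robot as it stands. The module is installed in compiled form; this text tells all that it offers.
- The arm moves only by the shell command python3 -m creep 'ROWS'. ROWS is JSON, a list of rows, each a list of 3 entries, a list of its own where there are three numbers: the shift along the tool's x, y, z in units of 10 cm (1.0 is 10 cm), then the turn about the tool's x in units of pi/4 rad (1.0 is pi/4 rad), then the closure, from 0 (fully open) to 1 (shut). In form: [[[x, y, z], spin, gripper], ...]. A call has 1 to 20 rows; each row is the pose to reach, as a shift and turn from the pose commanded when the call began, along the tool's axes at that moment; what a row does not reach only later rows make up. A row lasts 1/10 s, in which the tool goes at most 50 mm and 8.59 degrees, less where a joint would pass 70% of its speed; a pose out of reach is approached as far as the arm can. A call with a number of a shift or a turn outside -1 to 1 is refused whole. A call with a gripper value outside its range is refused whole. The fingers move at their own pace and stop on an object; the grip force is fixed at half the most. Time passes only in rows, so rows that repeat a pose let the fingers close. It gives the time, the measured TCP pose, the force and the opening at its end, in the units of the state.
- readout.read_state(): the state, without advancing time (a new reading comes with each control period).
- cams.get_image(name): name is "scene" or "top"; returns the picture (420x560x3 uint8, blue, green, red); there is no depth.
- cams.get_calibration(name): a dict with "fx", "fy", "cx", "cy" (pixels), "R" (3x3) and "t" (3): a world point X has camera coordinates R X + t. Camera axes: x right, y down, z forward; pixel columns grow to the right and rows downward; lengths in mm; the calibration is good to about 2 mm. A picture is of the moment at which its call begins. get_calibration takes no time and is no camera call.
- order.finish_job(): hands the job in, once; it reports no verdict.
The state is a dict: "clock": time; "qpos": joint angles; "qd": joint speeds; "tau": joint torques, N m; "eef_pos": TCP position; "tool_rot": TCP orientation; "force": force on the tool from outside, world axes, zero at the start; "torque": the same for the moment, N m; "width": finger opening in mm.
Only numpy, scipy, OpenCV 4.12 (cv2) and the standard library are available. Lean on these libraries where they do the work, as an engineer would, in place of code of your own. Each camera call takes 0.05 s, during which the arm holds its last target.

## Working session

There is one attempt and no reset: what is moved stays moved. The work goes in short steps, Python scripts to look and compute and a shell command to move; the robot and the scene stay as the last step left them, time stands still between calls to the robot, and variables do not carry over. Pictures are saved under pics/ and viewed, and the job is handed in when it is done.

```bash
mkdir -p pics; python3 - <<'E'
from cell import readout,cams
import cv2
for n in("scene","top"):
    cv2.imwrite(f"pics/{n}0.png",cams.get_image(n)); c=cams.get_calibration(n); print(n,{k:(v.tolist() if hasattr(v,'tolist') else v) for k,v in c.items()})
print(readout.read_state())
E
```

```text
scene {'fx': 467.2464864725287, 'fy': 467.2464864725287, 'cx': 274.02025758979687, 'cy': 207.84205097942268, 'R': [[-0.40135413592697106, 0.9158955075596199, -0.007090613966410119], [0.5938950310553429, 0.2543413393624984, -0.763281845178479], [-0.6972829767476671, -0.3105574058421351, -0.6460267393959137]], 't': [195.46991561457986, -233.11829025658437, 1615.8401705194372]}
top {'fx': 400.81627536218076, 'fy': 400.81627536218076, 'cx': 284.00914952903815, 'cy': 211.01341274531921, 'R': [[-0.022314095918823544, -0.9995429748202824, -0.020394180805954048], [-0.9941269835156601, 0.02434465765000728, -0.10544609186669027], [0.10589438969737769, 0.01792147123771767, -0.9942158714782698]], 't': [23.723797937207912, 567.6344007867061, 1028.8452612162087]}
{'clock': 0.1, 'qpos': array([ 1.22720045,  0.6292393 ,  0.03848791,  1.51827001, -0.02703514,
        0.99631679, -0.02001727]), 'qd': array([ 0.00106942, -0.00292919,  0.00149332, -0.00318122, -0.00069627,
        0.00043237, -0.00018928]), 'tau': array([ 3.72053692e-03, -5.64524424e+01,  1.23059057e+00, -1.93972778e+01,
        1.12058170e-02,  5.36544219e-03, -3.30995444e-07]), 'eef_pos': array([ 178.11366739, -624.53234789,  230.49048236]), 'tool_rot': array([-1.56341716,  1.56908188,  1.85590002]), 'force': array([-0.38420837,  0.19012167, -0.09891183]), 'torque': array([-0.00353799,  0.02153195, -0.01711634]), 'width': 85.28458663270638}
```

View pics/scene0.png

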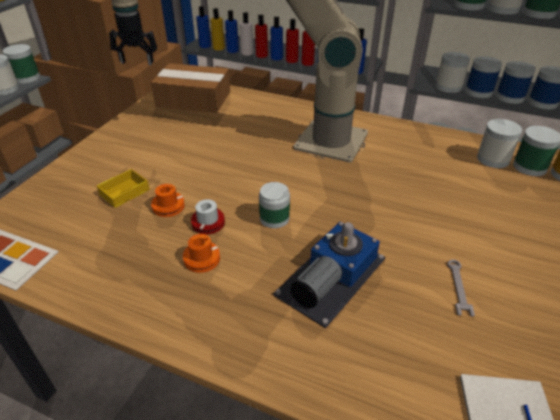

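View pics/top0.png

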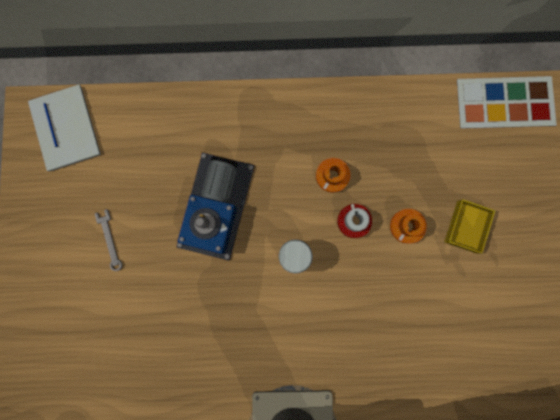

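Pulley (red rim) is at scene (207,216), top (355,221). The drive's shaft is at scene (347,232), top (205,222). The tin sits between them at top (295,257). I'll zoom in next.

```bash
python3 - <<'E'
import cv2,numpy as np
t=cv2.imread("pics/top0.png");s=cv2.imread("pics/scene0.png")
def crop(im,x,y,w,h,k): return cv2.resize(im[y:y+h,x:x+w],None,fx=k,fy=k,interpolation=cv2.INTER_CUBIC)
a=crop(t,325,190,60,60,6);b=crop(t,165,145,100,120,5)
cv2.imwrite("pics/z1.png",np.hstack([cv2.copyMakeBorder(a,0,240,0,0,0),b[:600,:440]])[:600,:800])
a=crop(s,180,190,50,50,7);b=crop(s,270,210,120,110,4)
cv2.imwrite("pics/z2.png",np.hstack([cv2.copyMakeBorder(a,0,90,0,0,0),b[:440,:450]])[:600,:800])
E
```

```text
(no output)
```

View pics/z1.png

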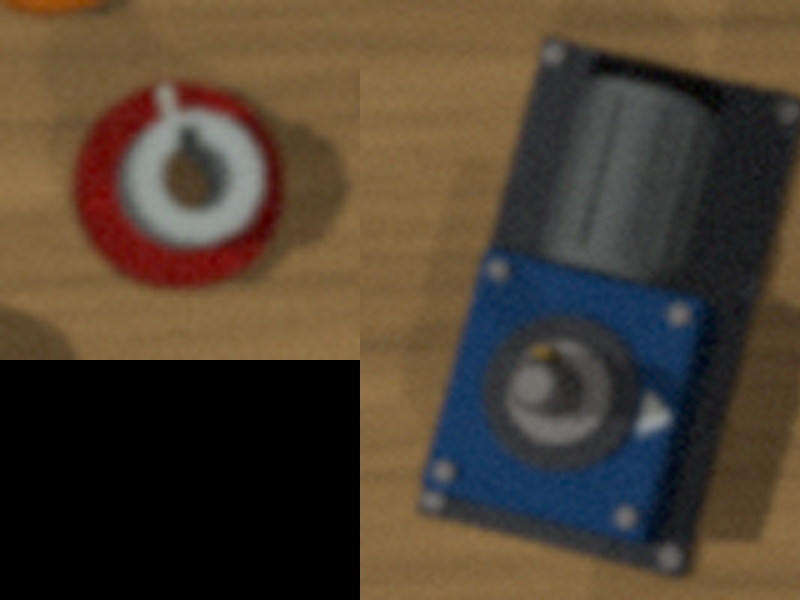

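View pics/z2.png

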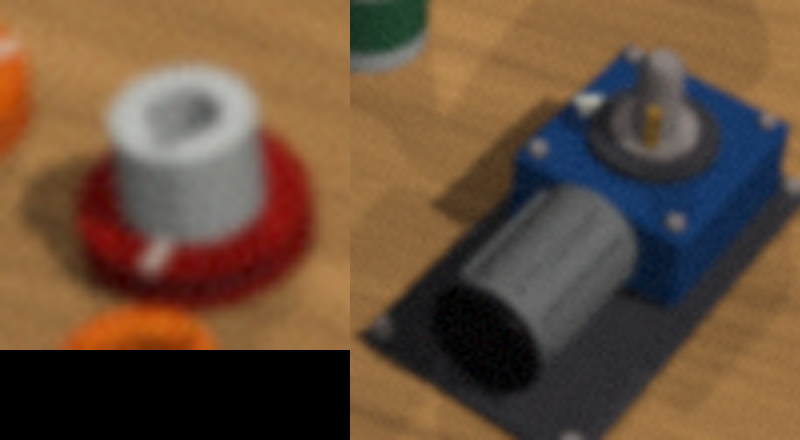

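```bash
cat >h.py <<'E'
import numpy as np,cv2
from cell import cams
from scipy.optimize import least_squares
C={n:cams.get_calibration(n) for n in("scene","top")}
def proj(n,X):
    c=C[n];p=np.atleast_2d(X)@np.array(c["R"]).T+np.array(c["t"])
    return np.c_[c["fx"]*p[:,0]/p[:,2]+c["cx"],c["fy"]*p[:,1]/p[:,2]+c["cy"]]
def circ(x,y,z,r,n=60):
    a=np.linspace(0,2*np.pi,n,endpoint=False);return np.c_[x+r*np.cos(a),y+r*np.sin(a),z+0*a]
def ray(n,uv,z):
    c=C[n];R=np.array(c["R"]);o=-R.T@np.array(c["t"]);d=R.T@np.array([(uv[0]-c["cx"])/c["fx"],(uv[1]-c["cy"])/c["fy"],1]);return o+d*(z-o[2])/d[2]
def silh(n,parts,shape=(420,560),k=8):
    m=np.zeros((shape[0],shape[1]),np.uint8)
    for x,y,z0,z1,r in parts:
        h=cv2.convexHull(np.round((np.r_[proj(n,circ(x,y,z0,r)),proj(n,circ(x,y,z1,r))])*16).astype(np.int32))
        cv2.fillConvexPoly(m,h,255,shift=4)
    return m
def overlay(n,im,circles,box,k,f):
    x,y,w,h=box
    o=cv2.resize(im[y:y+h,x:x+w],None,fx=k,fy=k,interpolation=cv2.INTER_CUBIC)
    for (c,col) in circles:
        p=proj(n,circ(*c)); q=((p-[x,y]+.5)*k-.5)
        cv2.polylines(o,[np.round(q).astype(np.int32)],True,col,1)
    return o
E
python3 - <<'E'
from h import *
res={}
for n,b in (("top",(325,190,60,60)),("scene",(180,190,50,48))):
    im=cv2.imread(f"pics/{n}0.png").astype(int);x,y,w,h=b
    B,G,R=[im[...,i] for i in range(3)]
    red=(R>70)&(G<0.35*R)
    ds=im.max(2)-im.min(2)
    white=(ds<35)&(R>90)
    m=np.zeros(B.shape,np.uint8);m[y:y+h,x:x+w]=((red|white)[y:y+h,x:x+w])*255
    m=cv2.morphologyEx(m,cv2.MORPH_CLOSE,np.ones((5,5)))
    k,l,st,ce=cv2.connectedComponentsWithStats(m);i=1+np.argmax(st[1:,4])
    m=((l==i)*255).astype(np.uint8)
    cs,_=cv2.findContours(m,0,2);m[:]=0;cv2.drawContours(m,cs,-1,255,-1)
    mm=cv2.moments(m,True);c=np.array([mm["m10"]/mm["m00"],mm["m01"]/mm["m00"]])
    print(n,c,mm["m00"]);res[n]=c
def cen(n,x,y):
    s=cv2.moments(silh(n,[(x,y,0,20,46),(x,y,20,62,28)]),True);return np.array([s["m10"]/s["m00"],s["m01"]/s["m00"]]),s["m00"]
for ns in (["top"],["scene"],["top","scene"]):
    p=ray(ns[0],res[ns[0]],20)[:2]
    for _ in range(1):
        r=least_squares(lambda q:np.concatenate([cen(n,*q)[0]-res[n] for n in ns]),p,diff_step=1e-2)
    print(ns,r.x,r.fun,[cen(n,*r.x)[1] for n in ns])
# shaft
print("shoulder top",ray("top",(204.4,223.3),78),"end",ray("top",(199.3,221.5),132))
E
```

```text
top [354.40804598 220.55287356] 870.0
scene [207.25939394 217.23757576] 825.0
['top'] [ 540.03589276 -176.37451336] [0.0451704  0.01925119] [1026.0]
['scene'] [ 536.46447565 -178.54105842] [0.02958735 0.0243785 ] [962.0]
['top', 'scene'] [ 538.89379532 -176.97964454] [0.20284896 0.3440136  0.05471523 0.63472084] [1028.0, 971.0]
shoulder top [536.68495325 211.23784849  78.        ] end [536.95092401 211.66759833 132.        ]
```

```bash
python3 - <<'E'
from h import *
t=cv2.imread("pics/top0.png");s=cv2.imread("pics/scene0.png")
P=(538.5,-177);S=(536.8,211.4)
pc=[((*P,20,46),(255,255,0)),((*P,62,28),(0,255,0)),((*P,62,15),(0,255,0))]
sc=[((*S,78,26),(255,255,0)),((*S,132,8.5),(0,255,0)),((*S,125,14),(0,255,255))]
o=[overlay("top",t,pc,(325,190,60,50),6,0),overlay("top",t,sc,(175,195,60,50),6,0),
overlay("scene",s,pc,(180,190,60,50),6,0),overlay("scene",s,sc,(320,210,60,50),6,0)]
cv2.imwrite("pics/o1.png",np.vstack([np.hstack(o[:2]),np.hstack(o[2:])]))
d=[proj("top",[P[0],P[1],20])[0]]
# dash and arrow and key yaw from zooms
dash=ray("top",(325+167/6-.4,190+100/6-.4),20);print("dash",np.arctan2(dash[1]-P[1],dash[0]-P[0]))
# motor axis: base plate corners (z~6?) top crop px
c=[((551-360),50),((788-360),110),((670-360),556),((432-360),498)]
w=[ray("top",(165+a/5-.4,145+b/5-.4),5)[:2] for a,b in c];w=np.array(w)
for a,b in((3,0),(2,1)): v=w[a-0]*-1+w[b];print("y axis dir",np.arctan2(v[1],v[0]), np.linalg.norm(v))
for a,b in((0,1),(3,2)): v=w[b]-w[a];print("x axis dir",np.arctan2(v[1],v[0]),np.linalg.norm(v))
k=ray("top",(165+(543-360)/5-.4,145+352/5-.4),106);print("key",np.arctan2(k[1]-S[1],k[0]-S[0]),k)
E
```

```text
dash 0.1329955714920075
y axis dir -0.2580432702477671 253.3521761949991
y axis dir -0.26907397669229977 250.74336075653588
x axis dir -1.8484167106252267 135.7025938263868
x axis dir -1.8290835601616902 132.9107733796838
key 0.08688312949718698 [555.09496017 212.99353511 106.        ]
```

View pics/o1.png

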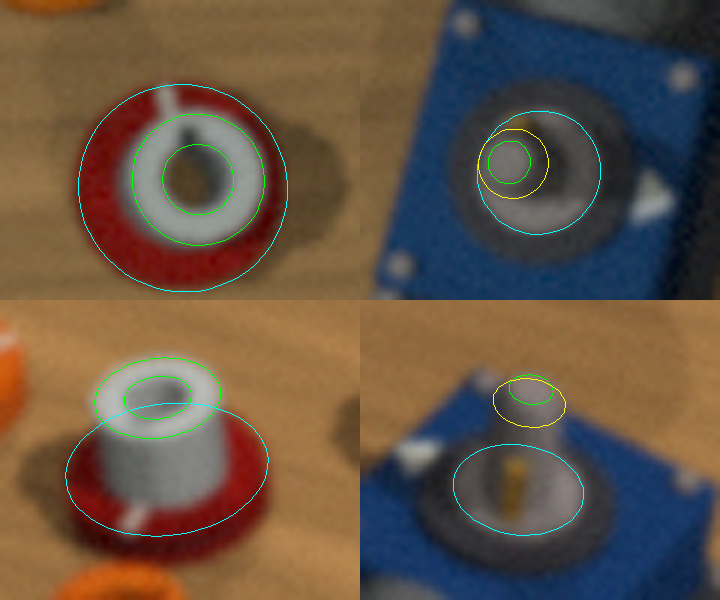

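```bash
cat >>h.py <<'E'
from scipy.spatial.transform import Rotation as Rot
def tool():
    from cell import readout
    s=readout.read_state();R=Rot.from_euler("xyz",s["tool_rot"]).as_matrix();return s,R
def need(target,yaw=None):
    s,R=tool();d=R.T@(np.array(target)-s["eef_pos"])/100
    y=np.arctan2(R[1,1],R[0,1]);print("clock",s["clock"],"pos",s["eef_pos"].round(1),"tilt",np.degrees(np.arccos(-R[2,0])).round(2),"jaw yaw",y.round(4),"shift",d.round(4),"F",s["force"].round(2),"T",s["torque"].round(3),"w",round(s["width"],1))
    if yaw is not None:
        e=(yaw-y+np.pi/2)%np.pi-np.pi/2; print("spin",-e/(np.pi/4))
    return s,R
E
python3 - <<'E'
from h import *
print("tin",ray("top",(295,257),100))
s,R=need([538.5,-177,180]);print(R.round(3))
E
```

```text
tin [447.31115996 -15.08120708 100.        ]
clock 0.1 pos [ 178.1 -624.5  230.5] tilt 0.1 jaw yaw -1.2931 shift [ 0.5105 -3.3149 -4.6928] F [-0.38  0.19 -0.1 ] T [-0.004  0.022 -0.017] w 85.3
[[-0.     0.274 -0.962]
 [ 0.002 -0.962 -0.274]
 [-1.    -0.002  0.   ]]
```

```bash
for i in 1; do python3 -m creep '[[[0,-0.35,-0.5],0,0],[[0,-0.7,-1],0,0],[[0,-0.7,-1],0,0],[[0,-0.7,-1],0,0]]'; done
python3 -m creep '[[[0,-0.35,-0.5],0,0],[[0,-0.7,-1],0,0],[[0,-0.7,-1],0,0],[[0,-0.7,-1],0,0]]'
python3 -m creep '[[[0,-0.35,-0.5],0,0],[[0,-0.7,-1],0,0],[[0,-0.7,-1],0,0],[[0,-0.7,-1],0,0]]'
python3 -m creep '[[[0,-0.35,-0.5],0,0],[[0,-0.7,-1],0,0],[[0,-0.7,-1],0,0],[[0,-0.7,-1],0,0]]'
python3 -c "
from h import *
need([538.5,-177,180],0)"
```

```text
clock: 0.5
eef_pos: [259.1, -526.5, 231.1]
tool_rot: [-2.329, 1.567, 1.097]
force: [-0.7, -0.5, -0.6]
width: 85.3
clock: 0.9
eef_pos: [334.8, -432.9, 231.1]
tool_rot: [-2.365, 1.569, 1.06]
force: [-0.5, -0.3, 0.1]
width: 85.5
clock: 1.3
eef_pos: [411.2, -339.1, 231.2]
tool_rot: [-2.641, 1.57, 0.783]
force: [0.7, 0.2, -0.3]
width: 85.4
clock: 1.7
eef_pos: [488.0, -245.0, 231.1]
tool_rot: [-3.067, 1.57, 0.356]
force: [0.1, 0.6, -0.0]
width: 85.2
clock 1.7 pos [ 488.  -245.   231.1] tilt 0.06 jaw yaw -1.2896 shift [ 0.5118 -0.5135 -0.6737] F [ 0.09  0.6  -0.02] T [ 0.003  0.079 -0.042] w 85.2
spin -1.6419637587215634
```

```bash

python3 -m creep '[[[0,-0.25,-0.33],-0.18,0],[[0,-0.51,-0.67],-0.36,0],[[0,-0.51,-0.67],-0.54,0],[[0,-0.51,-0.67],-0.72,0],[[0,-0.51,-0.67],-0.9,0],[[0,-0.51,-0.67],-1,0],[[0,-0.51,-0.67],-1,0]]'
python3 -m creep '[[[0,0,0],-0.18,0],[[0.1,0,0],-0.36,0],[[0.2,0,0],-0.5,0],[[0.3,0,0],-0.64,0],[[0.4,0,0],-0.64,0],[[0.5,0,0],-0.64,0],[[0.5,0,0],-0.64,0],[[0.5,0,0],-0.64,0]]'
python3 -c "
from h import *
need([538.5,-177,30],0)
for n in ('scene','top'): cv2.imwrite(f'pics/{n}1.png',cams.get_image(n))
a=cv2.imread('pics/scene1.png')[100:280,120:320];b=cv2.imread('pics/top1.png')[130:310,250:450]
cv2.imwrite('pics/c1.png',cv2.resize(np.hstack([a,b]),None,fx=2,fy=2,interpolation=2))"
```

```text
clock: 2.4
eef_pos: [535.3, -182.8, 231.0]
tool_rot: [-0.033, 1.569, -2.116]
force: [0.2, 0.1, -0.2]
width: 85.5
clock: 3.2
eef_pos: [536.5, -179.0, 181.2]
tool_rot: [-0.888, 1.57, -2.466]
force: [0.0, 0.9, 1.1]
width: 85.7
clock 3.2 pos [ 536.5 -179.   181.2] tilt 0.03 jaw yaw -0.0067 shift [ 1.5121  0.0201 -0.021 ] F [0.04 0.93 1.09] T [-0.015 -0.029  0.007] w 85.7
spin -0.008547144434565637
```

View pics/c1.png

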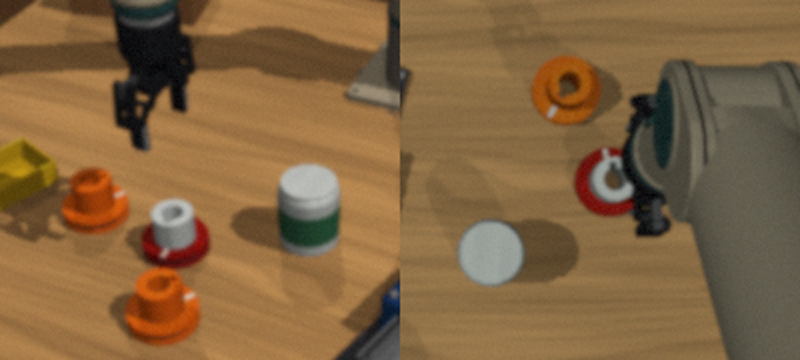

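```bash
python3 -c "
from h import *
for n in ('top','scene'): print(proj(n,[[536.5+55,-179,195],[536.5-55,-179,195],[536.5+50,-179,181],[536.5-50,-179,181]]))"
```

```text
[[367.12384179 190.70761267]
 [369.33507726 240.09209751]
 [366.07326044 193.85360011]
 [368.03870238 238.06273097]]
[[188.54802761 176.41915073]
 [211.01968904 153.17866399]
 [190.34200182 179.91028883]
 [210.57442287 158.67888962]]
```

```bash

python3 -m creep '[[[0.25,0.02,-0.02],0,0],[[0.5,0.02,-0.02],0,0],[[0.75,0.02,-0.02],0,0],[[1,0.02,-0.02],0,0],[[1,0.02,-0.02],0,0]]'
python3 -m creep '[[[0.15,0,0],0,0],[[0.3,0,0],0,0],[[0.4,0,0],0,0],[[0.5,0,0],0,0],[[0.5,0,0],0,0],[[0.5,0,0],0,0]]'
python3 -c "
from h import *
need([538.5,-177,30],0)
cv2.imwrite('pics/scene2.png',cams.get_image('scene'))
a=cv2.imread('pics/scene2.png')[130:250,140:280]
cv2.imwrite('pics/c2.png',cv2.resize(a,None,fx=5,fy=5,interpolation=2))"
```

```text
clock: 3.8
eef_pos: [536.7, -176.2, 79.1]
tool_rot: [-1.786, 1.566, 2.922]
force: [-0.5, 0.2, 0.0]
width: 85.0
clock: 4.4
eef_pos: [538.9, -176.8, 31.7]
tool_rot: [1.28, 1.57, -0.296]
force: [0.7, -0.8, -0.3]
width: 85.1
clock 4.4 pos [ 538.9 -176.8   31.7] tilt 0.03 jaw yaw -0.005 shift [ 0.0171 -0.0044  0.0025] F [ 0.68 -0.78 -0.26] T [0.001 0.062 0.036] w 85.1
spin -0.006355096045018429
```

View pics/c2.png

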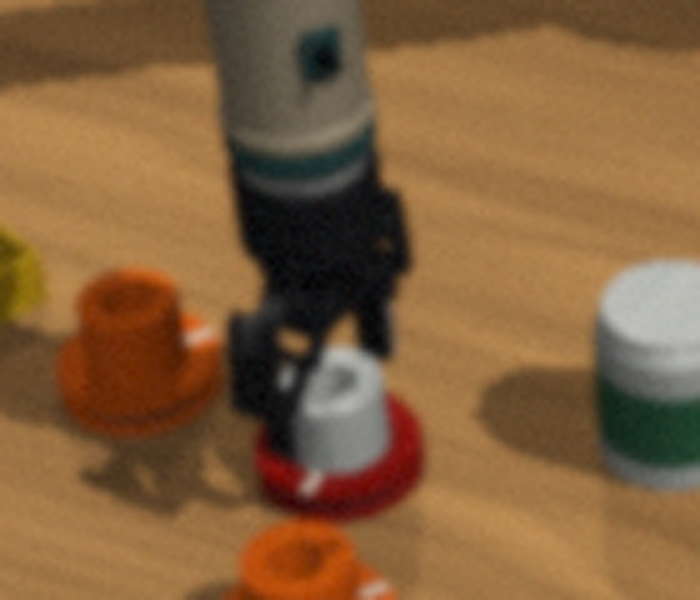

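```bash

python3 -m creep '[[[0,0,0],0,0.2],[[0,0,0],0,0.3],[[0,0,0],0,0.4],[[0,0,0],0,0.6],[[0,0,0],0,1],[[0,0,0],0,1],[[0,0,0],0,1],[[0,0,0],0,1],[[0,0,0],0,1]]'
python3 -c "
from h import *
need([538.5,-177,30],0)
cv2.imwrite('pics/scene3.png',cams.get_image('scene'))
a=cv2.imread('pics/scene3.png')[130:250,140:280]
cv2.imwrite('pics/c3.png',cv2.resize(a,None,fx=5,fy=5,interpolation=2))"
```

```text
clock: 5.35
eef_pos: [539.1, -176.9, 32.4]
tool_rot: [1.14, 1.569, -0.436]
force: [-0.9, 1.0, 6.4]
width: 55.2
clock 5.35 pos [ 539.1 -176.9   32.4] tilt 0.08 jaw yaw -0.0047 shift [ 0.0238 -0.0064  0.0014] F [-0.94  1.    6.37] T [0.073 0.234 0.046] w 55.2
spin -0.005923353934202287
```

View pics/c3.png

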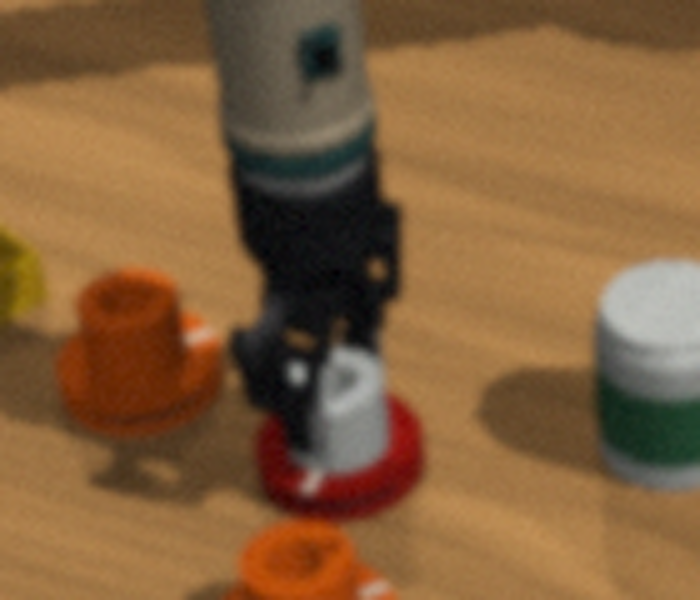

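```bash

python3 -m creep '[[[-0.1,0,0],0,1],[[-0.25,0,0],0,1],[[-0.4,0,0],0,1],[[-0.6,0,0],0,1],[[-0.8,0,0],0,1],[[-1,0,0],0,1],[[-1,0,0],0,1]]'
python3 -m creep '[[[-0.2,0,0],0,1],[[-0.4,0,0],0,1],[[-0.55,0,0],0,1],[[-0.55,0,0],0,1],[[-0.55,0,0],0,1]]'
python3 -c "
from h import *
s,R=need([538.5,-177,185],0)
z0=s['eef_pos'][2]-32.4
im=cams.get_image('scene');t=cams.get_image('top')
cv2.imwrite('pics/scene4.png',im);cv2.imwrite('pics/top4.png',t)
P=s['eef_pos'][:2]
pc=[((*P,z0+20,46),(255,255,0)),((*P,z0+62,28),(0,255,0)),((*P,z0,46),(255,0,255))]
a=overlay('scene',im,pc,(160,120,80,80),5,0);b=overlay('top',t,pc,(330,180,80,80),5,0)
cv2.imwrite('pics/c4.png',np.hstack([a,b]))"
```

```text
clock: 6.1
eef_pos: [540.5, -177.2, 134.6]
tool_rot: [1.317, 1.565, -0.259]
force: [0.6, -0.9, -3.8]
width: 55.3
clock: 6.6
eef_pos: [538.0, -176.7, 185.6]
tool_rot: [-1.729, 1.57, 2.978]
force: [0.2, 0.0, -4.3]
width: 55.2
clock 6.6 pos [ 538.  -176.7  185.6] tilt 0.06 jaw yaw -0.0051 shift [0.0058 0.0052 0.0028] F [ 0.17  0.02 -4.28] T [ 0.002  0.041 -0.009] w 55.2
spin -0.006510663314245201
```

View pics/c4.png

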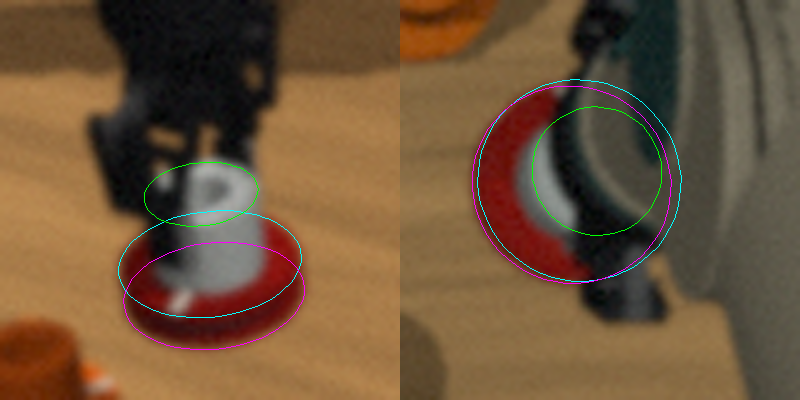

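```bash

python3 -m creep '[[[0,0,-0.1],0,1],[[0,0,-0.3],0,1],[[0,0,-0.6],0,1],[[0,0,-0.9],0,1],[[0,0,-1],0,1]]'
python3 -m creep '[[[0,0,-0.25],0,1],[[0,0,-0.5],0,1],[[0,0,-0.75],0,1],[[0,0,-1],0,1]]'
python3 -m creep '[[[0,0,-0.25],0,1],[[0,0,-0.5],0,1],[[0,0,-0.75],0,1],[[0,0,-1],0,1]]'
python3 -m creep '[[[0,0,-0.25],0,1],[[0,0,-0.45],0,1],[[0,0,-0.65],0,1],[[0,0,-0.8],0,1],[[0,0,-0.88],0,1],[[0,0,-0.88],0,1],[[0,0,-0.88],0,1],[[0,0,-0.88],0,1]]'
cat >look.py <<'E'
import sys
from h import *
tag=sys.argv[1]
s,R=need([536.8,211.4,185],0)
z0=s['eef_pos'][2]-32.4
im=cams.get_image('scene');t=cams.get_image('top')
cv2.imwrite(f'pics/scene{tag}.png',im);cv2.imwrite(f'pics/top{tag}.png',t)
P=s['eef_pos'][:2];S=(536.8,211.4)
pc=[((*P,z0+20,46),(255,255,0)),((*P,z0+62,28),(0,255,0)),((*P,z0,46),(255,0,255)),((*S,78,37),(0,255,255))]
a=overlay('scene',im,pc,(310,160,80,110),5,0);b=overlay('top',t,pc,(160,160,80,110),5,0)
cv2.imwrite(f'pics/c{tag}.png',np.hstack([a,b]))
E
python3 look.py 5
```

```text
clock: 7.2
eef_pos: [538.8, -71.3, 185.9]
tool_rot: [-2.897, 1.567, 1.816]
force: [-0.1, -0.4, -3.0]
width: 55.2
clock: 7.6
eef_pos: [539.2, 24.3, 185.8]
tool_rot: [-1.396, 1.57, -2.972]
force: [0.9, -0.4, -3.7]
width: 55.1
clock: 8.0
eef_pos: [539.7, 124.3, 185.8]
tool_rot: [-1.178, 1.57, -2.754]
force: [0.8, -0.2, -3.4]
width: 55.2
clock: 8.8
eef_pos: [540.7, 209.6, 186.2]
tool_rot: [-0.183, 1.569, -1.761]
force: [0.3, 0.1, -4.3]
width: 55.0
clock 8.8 pos [540.7 209.6 186.2] tilt 0.08 jaw yaw -0.0068 shift [ 0.0117 -0.0393 -0.0177] F [ 0.27  0.1  -4.34] T [-0.047 -0.021 -0.01 ] w 55.0
spin -0.00862313583129214
```

View pics/c5.png

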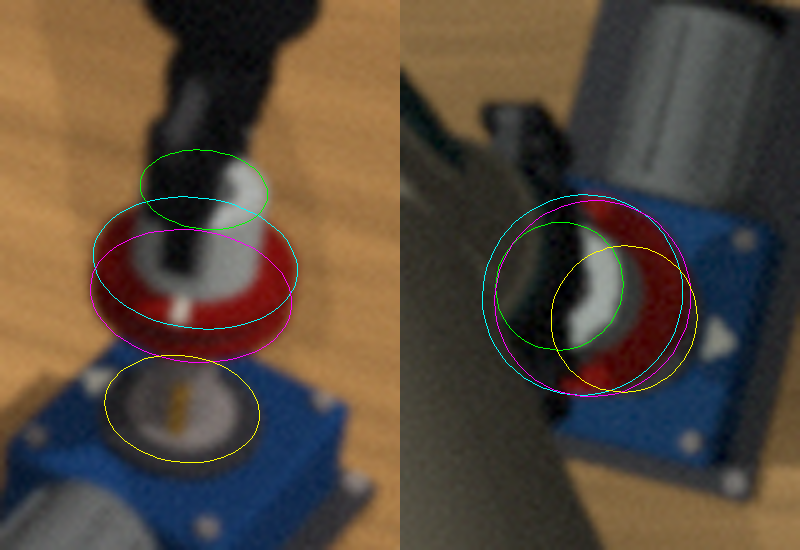

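```bash
python3 -c "
from h import *
im=cv2.imread('pics/scene5.png')
hs=cv2.cvtColor(im,cv2.COLOR_BGR2HSV)[225:260,330:365].astype(int)
m=(hs[...,0]>12)&(hs[...,0]<30)&(hs[...,1]>110)
ys,xs=np.nonzero(m);w=1.0;c=(xs.mean()+330,ys.mean()+225);print(len(xs),c)
for yaw in (-.2,0,.1,.2,.4):
  v=[np.cos(yaw),np.sin(yaw)]
  print(yaw,'key',proj('scene',[536.8+20.5*v[0],211.4+20.5*v[1],92]),'dash',proj('scene',[540.7+37*v[0],209.6+37*v[1],173.8]))
a=im[205:240,325:375];cv2.imwrite('pics/d.png',cv2.resize(a,None,fx=14,fy=14,interpolation=2))
"
```

```text
50 (np.float64(345.06), np.float64(236.7))
-0.2 key [[342.2618282  241.76308941]] dash [[340.57233172 220.58405236]]
0 key [[343.86962133 242.35281065]] dash [[343.65600092 221.65958179]]
0.1 key [[344.71788929 242.56547225]] dash [[345.28590361 222.04788689]]
0.2 key [[345.58414191 242.72007602]] dash [[346.95156924 222.33020172]]
0.4 key [[347.33451116 242.84905627]] dash [[350.31834947 222.56501338]]
```

View pics/d.png

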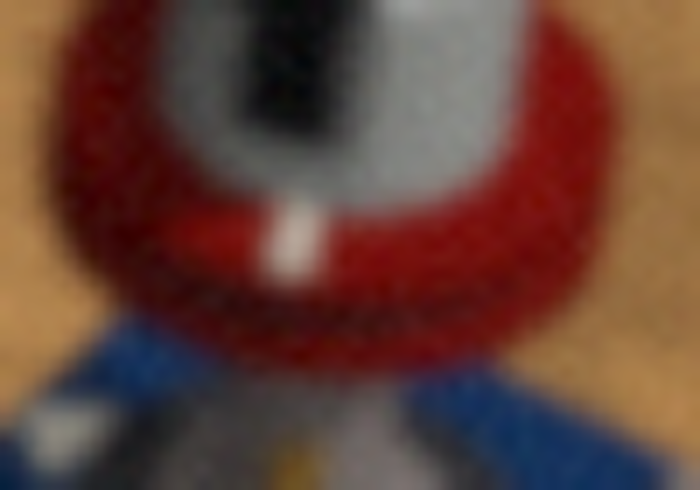

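```bash

python3 -m creep '[[[0,-0.04,-0.02],0,1],[[0.05,-0.04,-0.02],0,1],[[0.1,-0.04,-0.02],0,1],[[0.13,-0.04,-0.02],0,1],[[0.13,-0.04,-0.02],0,1],[[0.13,-0.04,-0.02],0,1]]'
python3 look.py 6
```

```text
clock: 9.5
eef_pos: [536.6, 213.3, 173.2]
tool_rot: [-1.017, 1.571, -2.592]
force: [-0.4, 0.2, -2.9]
width: 55.2
clock 9.5 pos [536.6 213.3 173.2] tilt 0.01 jaw yaw -0.005 shift [-0.1185  0.0023  0.0186] F [-0.43  0.17 -2.88] T [-0.015 -0.021  0.014] w 55.2
spin -0.006377278348480736
```

View pics/c6.png

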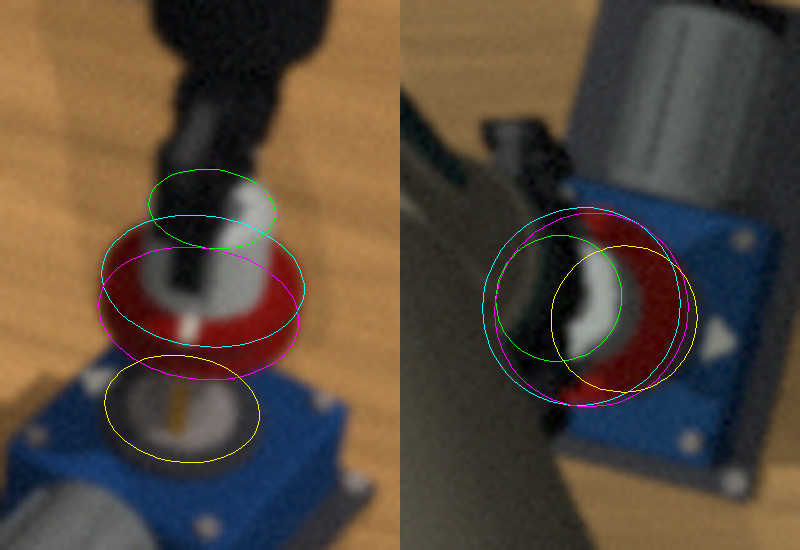

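```bash

for i in 1 2 3; do python3 -m creep '[[[0,0,0],0,1],[[0,0,0],0,1]]'|grep -E 'eef|force'; done
```

```text
eef_pos: [536.7, 213.3, 173.5]
force: [0.2, 0.1, -3.5]
eef_pos: [536.6, 213.3, 173.4]
force: [0.3, -1.1, -3.1]
eef_pos: [536.6, 213.3, 173.3]
force: [-1.0, -0.5, -3.5]
```

```bash
cat >fit.py <<'E'
import sys
from h import *
tag=sys.argv[1];s,R=tool();P=s['eef_pos'];z0=P[2]-32.4
def pts(n):
    im=cv2.imread(f'pics/{n}{tag}.png').astype(int);m=((im[...,2]>60)&(im[...,1]<.4*im[...,2])&(im[...,0]<.45*im[...,2])).astype(np.uint8)*255
    c0=proj(n,[P[0],P[1],z0+10])[0]
    yy,xx=np.mgrid[:420,:560];m[np.hypot(xx-c0[0],yy-c0[1])>32]=0
    cs,_=cv2.findContours(m,0,cv2.CHAIN_APPROX_NONE);c=np.vstack([q for q in cs if cv2.contourArea(q)>20])[:,0].astype(float)
    d=c-c0
    return c
def hull(n,x,y): return cv2.convexHull(np.r_[proj(n,circ(x,y,z0,46,120)),proj(n,circ(x,y,z0+20,46,120))].astype(np.float32))
def dist(n,c,x,y,e=0.5):
    h=hull(n,x,y);return np.array([cv2.pointPolygonTest(h,(float(p[0]),float(p[1])),True) for p in c])-e
D={n:pts(n) for n in('scene','top')}
K={}
for n in D:
    d=dist(n,D[n],*P[:2]);K[n]=D[n][abs(d)<3]
for ns in (['scene'],['top'],['scene','top']):
    r=least_squares(lambda q:np.concatenate([dist(n,K[n],P[0]+q[0],P[1]+q[1]) for n in ns]),[0,0],loss='soft_l1',diff_step=.05,x_scale=1)
    print(ns,'pulley-TCP offset',r.x.round(2),'rms',np.sqrt(np.mean(r.fun**2)).round(2),len(r.fun))
E
python3 fit.py 6
```

```text
['scene'] pulley-TCP offset [0. 0.] rms 1.25 85
['top'] pulley-TCP offset [0. 0.] rms 1.3 65
['scene', 'top'] pulley-TCP offset [0. 0.] rms 1.27 150
```

Diff step is relative to a zero start, so the fit never moved. I'll use Nelder-Mead instead.

```bash
python3 - <<'E'
s=open('fit.py').read()
i=s.index("    r=least")
s=s[:i]+'''    from scipy.optimize import minimize
    f=lambda q:np.sum(np.minimum(np.abs(np.concatenate([dist(n,K[n],P[0]+q[0],P[1]+q[1],q[2]) for n in ns])),2))
    r=minimize(f,[0,0,0.5],method='Nelder-Mead',options=dict(initial_simplex=[[0,0,.5],[3,0,.5],[0,3,.5],[0,0,0]]))
    print(ns,'pulley-TCP',r.x.round(2),'mean',r.fun/sum(len(K[n]) for n in ns))
'''
open('fit.py','w').write(s)
E
python3 fit.py 6
```

```text
['scene'] pulley-TCP [-0.01  0.63  1.43] mean 0.4231439712683518
['top'] pulley-TCP [1.05 1.07 1.33] mean 0.38188296099817176
['scene', 'top'] pulley-TCP [0.77 0.62 1.49] mean 0.4211791190884275
```

```bash

python3 -m creep '[[[0,0,0.02],0,1],[[0.03,0,0.02],0,1],[[0.06,0,0.02],0,1],[[0.08,0,0.02],0,1],[[0.1,0,0.02],0,1],[[0.1,0,0.02],0,1]]'
python3 -m creep '[[[0.02,0,0],0,1],[[0.04,0,0],0,1],[[0.05,0,0],0,1],[[0.05,0,0],0,1]]'
python3 -m creep '[[[0.02,0,0],0,1],[[0.04,0,0],0,1],[[0.05,0,0],0,1],[[0.05,0,0],0,1]]'
```

```text
clock: 10.8
eef_pos: [536.3, 211.2, 162.9]
tool_rot: [-1.194, 1.57, -2.77]
force: [-0.8, 0.3, -4.0]
width: 55.1
clock: 11.2
eef_pos: [536.4, 211.2, 158.1]
tool_rot: [-1.202, 1.57, -2.777]
force: [-0.5, -0.4, -3.6]
width: 55.2
clock: 11.6
eef_pos: [536.4, 211.2, 153.1]
tool_rot: [-1.09, 1.57, -2.666]
force: [0.6, 0.2, -3.9]
width: 55.1
```

```bash

python3 -m creep '[[[0.02,0,0],0,1],[[0.04,0,0],0,1],[[0.05,0,0],0,1],[[0.05,0,0],0,1]]'
python3 -m creep '[[[0.02,0,0],0,1],[[0.04,0,0],0,1],[[0.05,0,0],0,1],[[0.06,0,0],0,1],[[0.06,0,0],0,1],[[0.06,0,0],0,1]]'
python3 look.py 7
```

```text
clock: 12.0
eef_pos: [536.4, 211.2, 148.1]
tool_rot: [-1.078, 1.57, -2.654]
force: [-0.8, -0.0, -3.9]
width: 55.0
clock: 12.6
eef_pos: [536.6, 211.3, 142.3]
tool_rot: [1.848, 1.571, 0.272]
force: [0.4, -0.2, -3.1]
width: 54.8
clock 12.6 pos [536.6 211.3 142.3] tilt 0.0 jaw yaw -0.0049 shift [-0.4268  0.0023 -0.0008] F [ 0.43 -0.21 -3.05] T [ 0.01  -0.017 -0.007] w 54.8
spin -0.006230386109026663
```

View pics/c7.png

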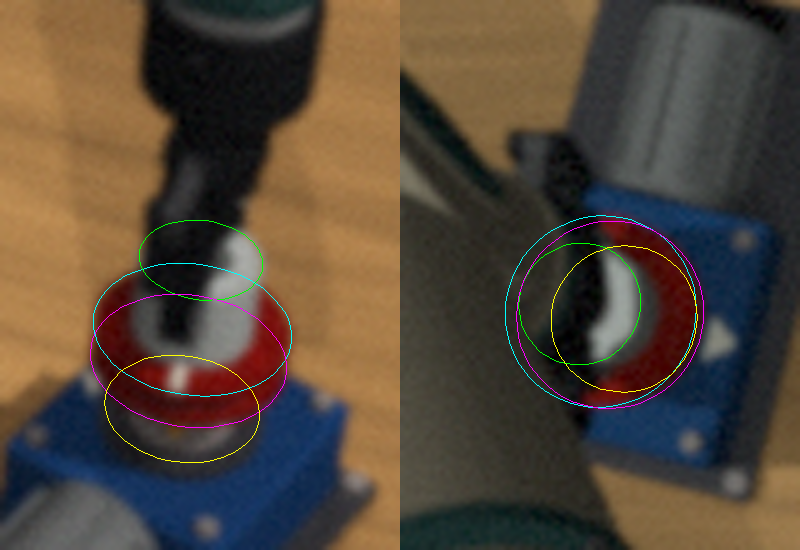

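```bash

for i in 1; do python3 -m creep '[[[0.01,0,0],0,1],[[0.02,0,0],0,1],[[0.02,0,0],0,1]]'; done
python3 -m creep '[[[0.01,0,0],0,1],[[0.01,0,0],0,1]]'
python3 -m creep '[[[0.01,0,0],0,1],[[0.01,0,0],0,1]]'
```

```text
clock: 13.0
eef_pos: [536.4, 211.2, 140.2]
tool_rot: [-1.069, 1.57, -2.645]
force: [-0.1, 0.1, -3.6]
width: 55.0
clock: 13.2
eef_pos: [536.5, 211.2, 139.2]
tool_rot: [-1.038, 1.571, -2.614]
force: [-0.1, 0.1, -3.2]
width: 55.2
clock: 13.4
eef_pos: [536.5, 211.2, 138.2]
tool_rot: [-1.172, 1.571, -2.747]
force: [1.2, -0.0, -3.3]
width: 55.2
```

Underside about 105.8 mm by estimate, with no contact yet. I'll continue by single millimetres.

```bash

python3 -m creep '[[[0.01,0,0],0,1],[[0.01,0,0],0,1]]'
python3 -m creep '[[[0.01,0,0],0,1],[[0.01,0,0],0,1]]'

```

```text
clock: 13.6
eef_pos: [536.5, 211.3, 137.2]
tool_rot: [-1.013, 1.571, -2.588]
force: [-0.4, 0.5, -3.5]
width: 55.1
clock: 13.8
eef_pos: [536.5, 211.3, 136.2]
tool_rot: [-1.061, 1.571, -2.637]
force: [-0.1, -0.5, -2.6]
width: 55.5
```

```bash

python3 -m creep '[[[0.01,0,0],0,1],[[0.01,0,0],0,1]]'
python3 -m creep '[[[0.01,0,0],0,1],[[0.01,0,0],0,1]]'

```

```text
clock: 14.0
eef_pos: [536.5, 211.2, 135.2]
tool_rot: [-1.024, 1.571, -2.599]
force: [0.5, 0.3, -4.3]
width: 55.1
clock: 14.2
eef_pos: [536.5, 211.3, 134.2]
tool_rot: [-1.049, 1.571, -2.625]
force: [-0.2, -0.4, -3.0]
width: 55.1
```

```bash

python3 -m creep '[[[0.01,0,0],0,1],[[0.02,0,0],0,1],[[0.02,0,0],0,1]]'
python3 -m creep '[[[0.01,0,0],0,1],[[0.02,0,0],0,1],[[0.02,0,0],0,1]]'

```

```text
clock: 14.5
eef_pos: [536.5, 211.2, 132.2]
tool_rot: [-1.078, 1.571, -2.653]
force: [0.2, 0.4, -3.5]
width: 55.6
clock: 14.8
eef_pos: [536.5, 211.2, 130.2]
tool_rot: [-0.941, 1.571, -2.517]
force: [-0.4, 0.6, -3.1]
width: 55.1
```

Keyway seems to have entered directly, at 8 mm below the key's top with no force. I'll check with a picture before going lower.

```bash

python3 -m creep '[[[0.01,0,0],0,1],[[0.02,0,0],0,1],[[0.03,0,0],0,1],[[0.03,0,0],0,1]]'
python3 look.py 8; python3 fit.py 8
```

```text
clock: 15.2
eef_pos: [536.4, 211.3, 127.1]
tool_rot: [-1.192, 1.57, -2.768]
force: [-0.9, 0.1, -3.5]
width: 55.1
clock 15.2 pos [536.4 211.3 127.1] tilt 0.02 jaw yaw -0.0049 shift [-0.5787  0.0034 -0.0014] F [-0.9   0.13 -3.53] T [-0.037  0.04   0.033] w 55.1
spin -0.006255579570531812
['scene'] pulley-TCP [0.25 0.85 1.32] mean 0.4532270697969035
['top'] pulley-TCP [0.73 1.36 1.13] mean 0.4094863728783333
['scene', 'top'] pulley-TCP [0.44 0.85 1.29] mean 0.4358666436902546
```

View pics/c8.png

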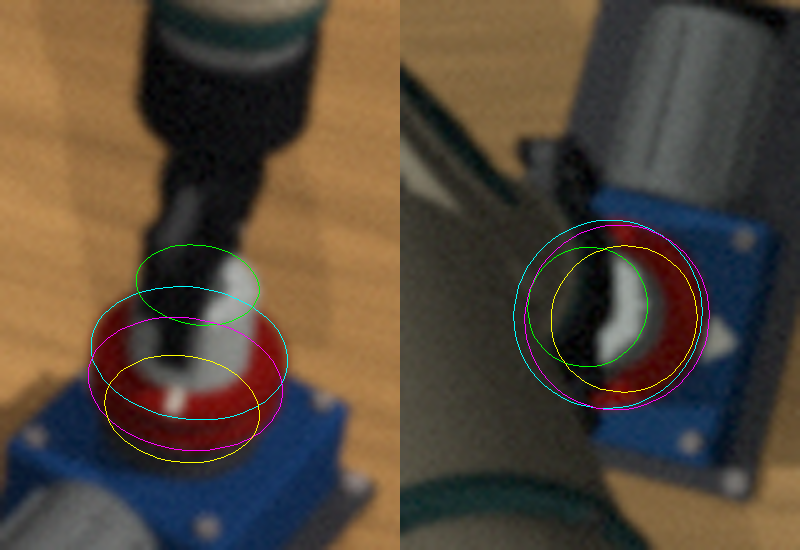

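```bash

python3 -m creep '[[[0.02,0,0],0,1],[[0.04,0,0],0,1],[[0.05,0,0],0,1],[[0.05,0,0],0,1]]'
python3 -m creep '[[[0.02,0,0],0,1],[[0.04,0,0],0,1],[[0.05,0,0],0,1],[[0.05,0,0],0,1]]'
python3 -m creep '[[[0.01,0,0],0,1],[[0.02,0,0],0,1],[[0.03,0,0],0,1],[[0.03,0,0],0,1]]'
```

```text
clock: 15.7
eef_pos: [536.4, 211.2, 122.1]
tool_rot: [-1.112, 1.57, -2.687]
force: [0.5, 0.1, -3.4]
width: 55.0
clock: 16.1
eef_pos: [536.4, 211.2, 117.1]
tool_rot: [-1.062, 1.57, -2.638]
force: [0.5, 0.1, -3.8]
width: 54.9
clock: 16.5
eef_pos: [536.5, 211.2, 114.2]
tool_rot: [-0.964, 1.571, -2.539]
force: [0.1, 0.2, -3.3]
width: 55.0
```

```bash

python3 -m creep '[[[0.01,0,0],0,1],[[0.02,0,0],0,1],[[0.02,0,0],0,1]]'
python3 -m creep '[[[0.01,0,0],0,1],[[0.01,0,0],0,1]]'
```

```text
clock: 16.8
eef_pos: [536.5, 211.2, 112.2]
tool_rot: [-0.937, 1.57, -2.513]
force: [0.4, -0.6, -3.3]
width: 54.8
clock: 17.0
eef_pos: [536.5, 211.2, 111.2]
tool_rot: [-0.947, 1.571, -2.523]
force: [-0.0, -0.7, -3.3]
width: 55.4
```

```bash

python3 -m creep '[[[0.01,0,0],0,1],[[0.01,0,0],0,1]]'
python3 -m creep '[[[0.005,0,0],0,1],[[0.005,0,0],0,1]]'
```

```text
clock: 17.2
eef_pos: [536.6, 211.4, 110.4]
tool_rot: [1.849, 1.571, 0.273]
force: [0.3, -0.6, -1.9]
width: 55.5
clock: 17.4
eef_pos: [536.7, 211.3, 110.4]
tool_rot: [1.55, 1.57, -0.026]
force: [-1.1, -0.1, 4.5]
width: 55.5
```

Contact came at TCP 110.4, which puts the underside at 78.0: home, with about 8 N of light pressure. Releasing now.

```bash

python3 -m creep '[[[0,0,0],0,0.7],[[0,0,0],0,0.5],[[0,0,0],0,0.3],[[0,0,0],0,0],[[0,0,0],0,0],[[0,0,0],0,0],[[0,0,0],0,0]]'
python3 -m creep '[[[-0.1,0,0],0,0],[[-0.2,0,0],0,0],[[-0.4,0,0],0,0],[[-0.7,0,0],0,0],[[-1,0,0],0,0],[[-1,0,0],0,0]]'
python3 -m creep '[[[-0.3,0,0],0,0],[[-0.3,0,0.3],0,0],[[-0.3,0,0.6],0,0],[[-0.3,0,1],0,0],[[-0.3,0,1],0,0]]'
python3 -m creep '[[[0,0,0.3],0,0],[[0,0,0.6],0,0],[[0,0,1],0,0],[[0,0,1],0,0],[[0,0,1],0,0]]'
python3 - <<'E'
from h import *
im=cams.get_image('scene');t=cams.get_image('top')
cv2.imwrite('pics/scene9.png',im);cv2.imwrite('pics/top9.png',t)
S=(536.8,211.4)
pc=[((*S,98,46),(255,255,0)),((*S,140,28),(0,255,0)),((*S,78,46),(255,0,255))]
a=overlay('scene',im,pc,(310,160,80,110),5,0);b=overlay('top',t,pc,(160,160,80,110),5,0)
cv2.imwrite('pics/c9.png',np.hstack([a,b]))
cv2.imwrite('pics/f9.png',np.hstack([im,t])[:, :][::1,::1] if 0 else cv2.resize(np.hstack([im,t]),(800,300)))
E
```

```text
clock: 18.1
eef_pos: [536.7, 211.3, 109.8]
tool_rot: [2.238, 1.571, 0.662]
force: [-0.7, 0.1, 0.0]
width: 85.6
clock: 18.7
eef_pos: [539.3, 212.9, 215.0]
tool_rot: [1.997, 1.561, 0.421]
force: [-0.2, 0.4, -0.1]
width: 85.1
clock: 19.2
eef_pos: [536.1, 103.9, 239.7]
tool_rot: [-0.149, 1.566, -1.733]
force: [0.2, 0.7, -0.0]
width: 85.4
clock: 19.7
eef_pos: [535.5, 10.4, 239.9]
tool_rot: [2.165, 1.571, 0.587]
force: [-0.0, 1.1, 0.4]
width: 85.1
```

View pics/c9.png

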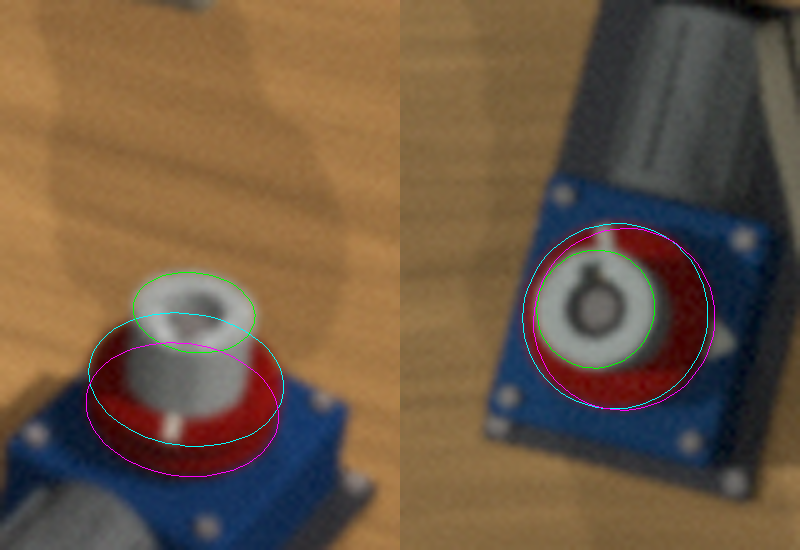

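View pics/f9.png

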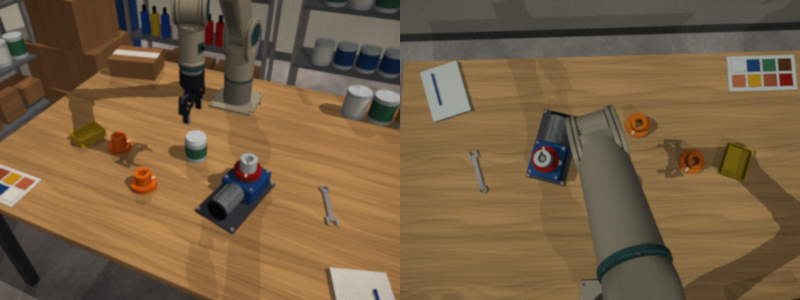

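The pulley sits home, with the predicted boss-top circle at z = 140 matching in both views (boss at top ≈ (279,221)). The shaft end shows centred in its bore, and the tin, wrench and tray look undisturbed. The gripper is clear, so I'm handing in.

```bash
python3 -m creep '[[[0,0,0],0,0],[[0,0,0],0,0],[[0,0,0],0,0],[[0,0,0],0,0],[[0,0,0],0,0]]'; python3 -c "
from cell import order
print(order.finish_job())"
```

```text
clock: 20.3
eef_pos: [535.6, 11.5, 239.8]
tool_rot: [1.93, 1.571, 0.354]
force: [-1.1, 0.1, -1.5]
width: 85.4
the job is handed in; nothing more can be done
None
```

The pulley is on the shaft, boss up, and fully home on the shoulder. I handed the job in at about 20 s of the 72 s allowed; no verdict was reported.

**No turn by feel:** I gripped the pulley by its boss and held it until it was home. The key showed in the pictures, and the pulley's white dash already pointed the same way (both about 0.1 rad in the world frame). I lowered it in 1 mm steps past the key. The keyway went on without touching, so it never rested on the key and needed no turning.

**Seating:** The only contact I measured was on the shoulder, about 8 N of light pressure. At that point the gripper reading put the underside at 78.0 mm, which is the shoulder height.

**Last checks:**
- After release, both camera views matched a pulley seated at that height and centred to about 1–2 mm.
- The shaft end showed centred in the bore.
- The gripper was open, well clear and touching nothing.
- The tin, wrench and tray looked undisturbed in the pictures, though I did not measure their positions again. My own path stayed clear of them.

**Disagreements:** The two cameras' estimates of where the pulley stood at the start differed by about 3–4 mm. Later fits of the pulley in the gripper differed by about 1 mm. No check failed.

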